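# Empty the tumbler of polished conchos into its pan

## Task

Slide the catch pan in under the tumbler's drum, fully home against the back rail; then turn the drum over (its star handle turns it) until the port (on the side of the red knob) faces straight down and all six brass conchos have dropped into the pan. Leave the drum like that and draw the pan with all six conchos back out, flat on the bench, until it is clear of the drum; leave the wax tin, glue jar, mallet and port cover where they are.

Things in the scene. Friction and masses are not known exactly. Their poses are not given: they have to be found in the camera images.
- tumbler: Light-blue steel frame of a bench tumbler, fixed; it carries a drum on a level axis. Origin on the bench top under the drum's middle. x runs along the drum's axis, from the star handle (-x, towards the robot) to the grey belt guard and motor (to x = +240 mm, 210 mm high); y left, z up. End stands: inner faces at x = +-85, outer +-107 mm, 195 mm high, feet y = -113 to +92 mm. The +y side is open.
- axis_mid (a point): Middle of the drum on its axis, 170 mm above the bench; axes as the frame's. The drum is 130 mm long, 156 mm in diameter, end flanges 168 mm in diameter. The open port in its side (cover already off) is 110 mm long and about 80 mm wide. The conchos lie loose inside on a slippery liner and drop out when the port comes round to the bottom.
- drum (a joint): Angle of the drum about the tumbler's x axis (rad): 0 = port straight up, pi or -pi = port straight down. It grows as the top of the drum moves towards the tumbler's -y. No stops: it turns right round either way, against a steady friction of about 0.28 N m (4 N at a knob), and stays where it is left.
- port (a point): Centre of the drum's port, on the drum's outer surface, 78 mm from its axis. Its z axis points out of the port.
- star (a point): Centre of the star handle, fixed to the drum, 165 mm from the drum's middle (tumbler x = -165 mm), 170 mm above the bench: four steel arms 11 mm thick, 90 degrees apart, in a plane square to the axis, each with a 28 mm ball knob centred 70 mm from here. The red knob's arm points the same way as the port; the others are black. About 58 mm are free between this plane and the near stand, but for a 20 mm shaft.
- red_knob (a point): Centre of the red ball knob (28 mm diameter), on the same side as the port, 70 mm from the star's centre. A level push on a knob turns the star well only while that knob is within about 35 degrees of the top, or past it; farther back it binds.
- rail (a point): Middle of the inner face of the low back rail (18 to 40 mm above the bench) that joins the stands on the tumbler's -y side, 98 mm from the axis seen from above. The pan is home when its -y end is against it. Axes as the frame's.
- pan_mid (a point): Loose aluminium catch pan, about 0.55 kg; this point is the middle of its inside floor, 3 mm above the bench. It is 140 mm along its x, 240 mm along its y, 45 mm high, walls 3 mm, handle on its +y end. Home, its axes are parallel to the tumbler's and this point is 22 mm to the +y side of the tumbler's origin, with 15 mm of play at either side between the stands.
- pan_handle (a point): Middle of the pan's handle: a black level bar 12 mm thick, about 100 mm long, parallel to the pan's x, its centre line 50 mm out from the pan's +y end wall (44 mm clear gap) and 34 mm above the bench, joined to the wall at both ends. Axes as the pan's.
- concho1_mid (a point): Centre of one of the six loose brass conchos (domed discs, 24 mm across, 9 mm high, 22 g), at first inside the drum.
- concho2_mid (a point): Centre of one of the six loose brass conchos (domed discs, 24 mm across, 9 mm high, 22 g), at first inside the drum.
- concho3_mid (a point): Centre of one of the six loose brass conchos (domed discs, 24 mm across, 9 mm high, 22 g), at first inside the drum.
- concho4_mid (a point): Centre of one of the six loose brass conchos (domed discs, 24 mm across, 9 mm high, 22 g), at first inside the drum.
- concho5_mid (a point): Centre of one of the six loose brass conchos (domed discs, 24 mm across, 9 mm high, 22 g), at first inside the drum.
- concho6_mid (a point): Centre of one of the six loose brass conchos (domed discs, 24 mm across, 9 mm high, 22 g), at first inside the drum.
- tin_mid (a point): Centre of a yellow wax tin with brass lid, 87 mm across, 34 mm high. Bystander.
- jar_mid (a point): Centre (half-way up) of a cream glue jar with orange cap, 64 mm across, 85 mm high. Bystander.
- mallet_mid (a point): Middle of the head of a mallet lying on the bench: head 100 mm long along its y, 65 mm across; wooden handle runs 190 mm to its -x. Bystander.
- cover_mid (a point): The port's steel cover lying on the bench, 112 x 96 mm with a small black handle on top, 33 mm high in all; point at its centre, 5 mm up. Bystander.

How it is judged:
On the way, in this order (a step that is already met when the one before it is completed fails the run):
1. the pan stands fully home under the drum (within about 15 mm of the back rail), with the drum's port still in its upper half (y of pan_mid in the frame of tumbler between 0.01 and 0.038 m and x of pan_mid in the frame of tumbler between -0.025 and 0.025 m and z of port in the frame of tumbler above 0.17 m), for 0.2 s.
2. the pan still home, the port faces down within 15 degrees and all six conchos lie in the pan (y of pan_mid in the frame of tumbler between 0.01 and 0.038 m and x of pan_mid in the frame of tumbler between -0.025 and 0.025 m and y of port in the frame of tumbler between -0.0202 and 0.0202 m and z of port in the frame of tumbler below 0.17 m and x of concho1_mid in the frame of pan_mid between -0.068 and 0.068 m and y of concho1_mid in the frame of pan_mid between -0.118 and 0.118 m and z of concho1_mid in the frame of pan_mid between 0 and 0.042 m and x of concho2_mid in the frame of pan_mid between -0.068 and 0.068 m and y of concho2_mid in the frame of pan_mid between -0.118 and 0.118 m and z of concho2_mid in the frame of pan_mid between 0 and 0.042 m and x of concho3_mid in the frame of pan_mid between -0.068 and 0.068 m and y of concho3_mid in the frame of pan_mid between -0.118 and 0.118 m and z of concho3_mid in the frame of pan_mid between 0 and 0.042 m and x of concho4_mid in the frame of pan_mid between -0.068 and 0.068 m and y of concho4_mid in the frame of pan_mid between -0.118 and 0.118 m and z of concho4_mid in the frame of pan_mid between 0 and 0.042 m and x of concho5_mid in the frame of pan_mid between -0.068 and 0.068 m and y of concho5_mid in the frame of pan_mid between -0.118 and 0.118 m and z of concho5_mid in the frame of pan_mid between 0 and 0.042 m and x of concho6_mid in the frame of pan_mid between -0.068 and 0.068 m and y of concho6_mid in the frame of pan_mid between -0.118 and 0.118 m and z of concho6_mid in the frame of pan_mid between 0 and 0.042 m), for 0.2 s.
At the end, for the whole second after the job is handed in: The drum is at rest with its port within 15 degrees of straight down; the pan lies flat and still on the bench, drawn out to the open side so that its middle is at least 200 mm from the drum's axis, seen from above; all six conchos lie in the pan (y of port in the frame of tumbler between -0.0202 and 0.0202 m and z of port in the frame of tumbler below 0.17 m and velocity of joint drum between -0.05 and 0.05 rad/s and x of concho1_mid in the frame of pan_mid between -0.068 and 0.068 m and y of concho1_mid in the frame of pan_mid between -0.118 and 0.118 m and z of concho1_mid in the frame of pan_mid between 0 and 0.042 m and x of concho2_mid in the frame of pan_mid between -0.068 and 0.068 m and y of concho2_mid in the frame of pan_mid between -0.118 and 0.118 m and z of concho2_mid in the frame of pan_mid between 0 and 0.042 m and x of concho3_mid in the frame of pan_mid between -0.068 and 0.068 m and y of concho3_mid in the frame of pan_mid between -0.118 and 0.118 m and z of concho3_mid in the frame of pan_mid between 0 and 0.042 m and x of concho4_mid in the frame of pan_mid between -0.068 and 0.068 m and y of concho4_mid in the frame of pan_mid between -0.118 and 0.118 m and z of concho4_mid in the frame of pan_mid between 0 and 0.042 m and x of concho5_mid in the frame of pan_mid between -0.068 and 0.068 m and y of concho5_mid in the frame of pan_mid between -0.118 and 0.118 m and z of concho5_mid in the frame of pan_mid between 0 and 0.042 m and x of concho6_mid in the frame of pan_mid between -0.068 and 0.068 m and y of concho6_mid in the frame of pan_mid between -0.118 and 0.118 m and z of concho6_mid in the frame of pan_mid between 0 and 0.042 m and y of pan_mid in the frame of tumbler above 0.2 m and height (world z) of pan_mid below 0.008 m and angle between pan_mid's own z axis and vertical below 0.05 rad and linear speed of pan below 0.01 m/s); the robot touches nothing.
It fails at once if the tin is pushed more than 25 mm from its place (distance of tin_mid from where it was at the start of the episode above 0.025 m).
It fails at once if the glue jar is pushed more than 25 mm from its place (distance of jar_mid from where it was at the start of the episode above 0.025 m).
It fails at once if the mallet is pushed more than 25 mm from its place (distance of mallet_mid from where it was at the start of the episode above 0.025 m).
It fails at once if the cover is pushed more than 25 mm from its place (distance of cover_mid from where it was at the start of the episode above 0.025 m).
It fails at once if the pan is lifted or tipped: its middle more than 25 mm above its place, or tilted more than 0.25 rad (height (world z) of pan_mid above 0.028 m or angle between pan_mid's own z axis and vertical above 0.25 rad).
It also fails if it takes over 72 s, if anything falls off the work surface, if the arm or the gripper's body presses on something with over 40 N, if the wrist force passes 120 N, or if a joint passes its speed limit or range.

## Robot

A 7-joint arm with a two-finger parallel gripper is mounted at the origin on the work surface. World frame = base frame: x ahead of the robot, y to its left, z up, the work surface at z = 0. Lengths are in m, angles in rad, forces in N, time in s.
With the tool pointing down it reaches from about 0.4 to 0.875 m from the base axis. Payload 19.3 kg.
Tool frame: the origin (TCP) lies at the very end of the fingers, on their centre line; the grasp point (between the pads) lies 19 mm behind it; z points along the fingers, y is the line along which they close (so a half turn about z gives the same grasp; the last joint's range is limited). The gripper opens to 85 mm and grips with 20 to 120 N. Pads are 22 mm wide; open, the fingers measure 114 mm over their backs; the gripper's body (76 mm by 85 mm) begins 54 mm behind the grasp point. The pads swing forward as they close: fully open they stand 13 mm farther back than shut.
Start: joints at [-1.186, 0.521, -0.036, 1.599, 0.021, 1.021, -0.113], TCP at [0.275, 0.561, 0.231] pointing down, gripper open.
Joint ranges: [-2.91, 2.91], [-0.3, 2.13], [-1.5, 1.42], [0.17, 2.43], [-1.26, 4.41], [0.16, 1.93], [-2.52, 2.52]. Speed limits (rad/s): [1.89, 1.89, 2.39, 2.39, 3.01, 3.01, 3.01].

## Interface

Orientations are given as [roll, pitch, yaw] about the fixed x, y, z axes, in that order (R = Rz(yaw) Ry(pitch) Rx(roll)).
In Python, from workcell import bot gives the robot as it stands.
- The arm moves only by the tool servo_tool, never from a script. Its argument "plan" is a list of rows, each a list of 7 numbers: the finger opening in cm, from 0 to 8.54, then the shift along the tool's x, y, z in cm, then the turn, a rotation vector about the tool's x, y, z in degrees. In form: [[fingers, x, y, z, wx, wy, wz], ...]. A call has 1 to 10 rows; each row is the pose to reach, as a shift and turn from the pose commanded when the call began, along the tool's axes at that moment; what a row does not reach only later rows make up. A row lasts 1/10 s, in which the tool goes at most 50 mm and 8.59 degrees, less where a joint would pass 70% of its speed; a pose out of reach is approached as far as the arm can. A call with a gripper value outside its range is refused whole. The fingers move at their own pace and stop on an object; "force" is the grip in N (left out, the last holds). Time passes only in rows, so rows that repeat a pose let the fingers close. It gives the time, the measured TCP pose, the force, the opening and the grip force at its end, in the units of the state.
- bot.observe(): the state, without advancing time (a new reading comes with each control period).
- bot.grab_frame(name): name is "scene" or "side" or "wrist"; returns a dict with "frame" (384x512x3 uint8, blue, green, red), "mtx" (3x3 intrinsics, pixels), "R" (3x3) and "t" (3): a world point X has camera coordinates R X + t; the wrist camera has in their place "T_tool_cam" (4x4, takes a point from camera to tool coordinates, whose origin is the TCP and whose axes are the flange's). Camera axes: x right, y down, z forward; pixel columns grow to the right and rows downward; lengths in m; the calibration is good to about 2 mm. The wrist camera is an equidistant fisheye: a pixel r from the principal point sees the ray r / f radians off the axis. A picture is of the moment at which its call begins: read the wrist's pose just before it. There is no depth.
- bot.job_done(): hands the job in; it is judged then, once.
The state is a dict: "clock": time; "qpos": joint angles; "qd": joint speeds; "joint_efforts": joint torques, N m; "position": TCP position; "tool_rot": TCP orientation; "force": force on the tool from outside, world axes, zero at the start; "moment": the same for the moment, N m; "grip_width": finger opening in m; "finger_force": force on a finger pad.
Only numpy, scipy, OpenCV 4.12 (cv2) and the standard library are available. Lean on these libraries where they do the work, as an engineer would, in place of code of your own. Each camera call takes 0.05 s, during which the arm holds its last target. There are 200 camera calls.

## Working session

There is one attempt and no reset: what is moved stays moved. The work goes in short steps, Python scripts to look and compute and a tool call to move; the robot and the scene stay as the last step left them, time stands still between calls to the robot, and variables do not carry over. Pictures are saved under pics/ and viewed, at most 10 in all, crops included, and the job is handed in when it is done.

Besides the shell and the picture viewer there is one more tool, called after "Emit:" as a command line: name --pt "numbers of a row" for each row, then --argument value for the rest. servo_tool: Moves the arm, as the interface text tells. Its arguments: {"type":"object","properties":{"plan":{"type":"array","items":{"type":"array","items":{"type":"number"}}},"force":{"type":"number"}},"required":["plan"]}

```bash
mkdir -p pics
cat > h.py <<'E'
import numpy as np, cv2, pickle
from workcell import bot
def grab(n):
    f=bot.grab_frame(n); cv2.imwrite(f'pics/{n}_{len(__import__("os").listdir("pics"))}.png',f['frame'])
    pickle.dump(f,open(f'{n}.pkl','wb')); return f
def ray(n,u,v):
    f=pickle.load(open(f'{n}.pkl','rb')); K=np.array(f['mtx']);R=np.array(f['R']);t=np.array(f['t'])
    return -R.T@t, R.T@np.linalg.solve(K,[u,v,1.])
def onz(n,u,v,z):
    c,d=ray(n,u,v); return c+d*(z-c[2])/d[2]
def proj(n,X):
    f=pickle.load(open(f'{n}.pkl','rb')); p=np.array(f['mtx'])@(np.array(f['R'])@X+np.array(f['t'])); return p[:2]/p[2]
def tri(a,b):
    (c1,d1),(c2,d2)=ray(*a),ray(*b)
    s=np.linalg.lstsq(np.c_[d1,-d2],c2-c1,rcond=None)[0]; p,q=c1+d1*s[0],c2+d2*s[1]
    return (p+q)/2,np.linalg.norm(p-q)
E
python3 - <<'E'
from h import *
a=grab('scene')['frame'];b=grab('side')['frame']
cv2.imwrite('pics/s1.png',cv2.resize(a,(800,600),interpolation=cv2.INTER_CUBIC));cv2.imwrite('pics/s2.png',cv2.resize(b,(800,600),interpolation=cv2.INTER_CUBIC))
s=bot.observe();print(s)
for n in('scene','side'): print(n,ray(n,256,192))
E
```

```text
{'clock': 0.1, 'qpos': array([-1.18618761,  0.52195717, -0.03633796,  1.59990654,  0.02121572,
        1.02111941, -0.11281651]), 'qd': array([-9.97367852e-05, -1.36547987e-03,  4.29134555e-04,  8.05220793e-04,
        1.53145938e-03,  1.69296156e-03, -6.45274201e-04]), 'joint_efforts': array([ 4.46037739e-03, -9.28480411e+01,  1.98487110e+00, -3.70543456e+01,
        1.83113414e-02,  5.16701286e-03, -7.72901922e-05]), 'position': array([0.27445854, 0.56119483, 0.23079738]), 'tool_rot': array([-3.14059072e+00,  7.79789374e-05,  2.68677303e+00]), 'force': array([-0.34448869, -0.80806887, -0.48334928]), 'moment': array([-0.00688156, -0.01695921, -0.04530078]), 'finger_force': 0.0, 'grip_width': 0.08526698185574436}
scene (array([1.3513438 , 0.12368898, 1.19411566]), array([-0.60889786, -0.12250761, -0.7837509 ]))
side (array([-0.45363943, -0.67477983,  1.31937548]), array([ 0.58266272,  0.42182629, -0.69492922]))
```

View pics/s1.png

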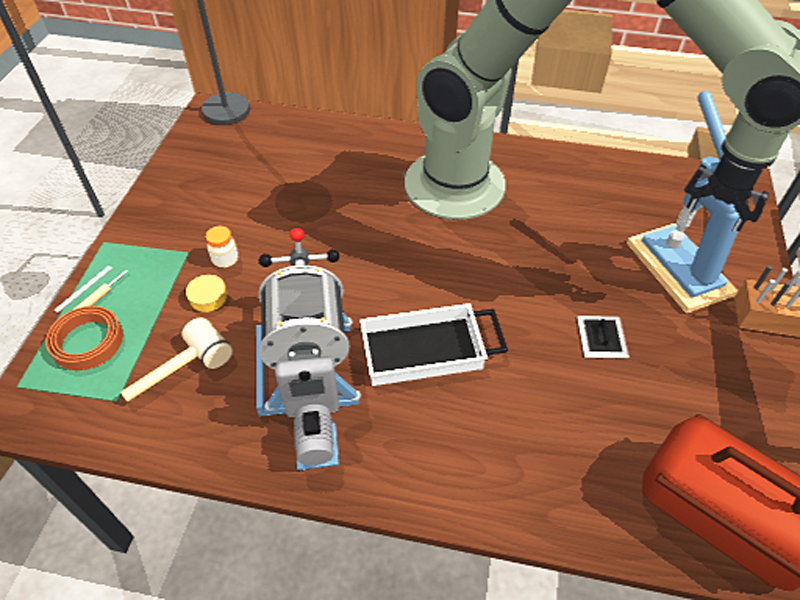

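View pics/s2.png

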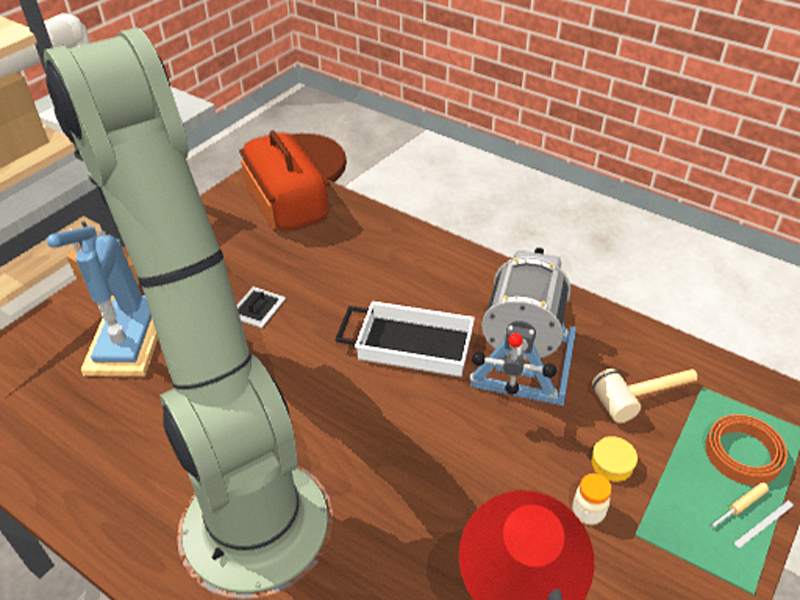

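The scene view shows the red knob at (297,235) and the black knobs at (265,261) and (333,256). The pan is already beside the open side, with its handle at about (495,332). In the side view the red knob is at (516,341). I'll enlarge both views.

Run:
```python
from h import *
a=pickle.load(open('scene.pkl','rb'))['frame'];b=pickle.load(open('side.pkl','rb'))['frame']
A=cv2.resize(a[140:260,155:335],(800,533),interpolation=cv2.INTER_CUBIC)
B=cv2.resize(b[150:270,205:385],(800,533),interpolation=cv2.INTER_CUBIC)
cv2.imwrite('pics/c1.png',A);cv2.imwrite('pics/c2.png',B)
k=1/1.5625
for p,q in [((297,235),(516,341)),((265,261),(549,370)),((333,256),(478,358))]:
    print(tri(('scene',p[0]*k,p[1]*k),('side',q[0]*k,q[1]*k)))
```

```text
(array([ 0.48723407, -0.26426138,  0.23706114]), np.float64(0.002877446503489862))
(array([ 0.51334318, -0.331999  ,  0.17184446]), np.float64(8.195932418735694e-05))
(array([ 0.46578355, -0.19910403,  0.16619495]), np.float64(0.00012993713570604146))
```

View pics/c1.png

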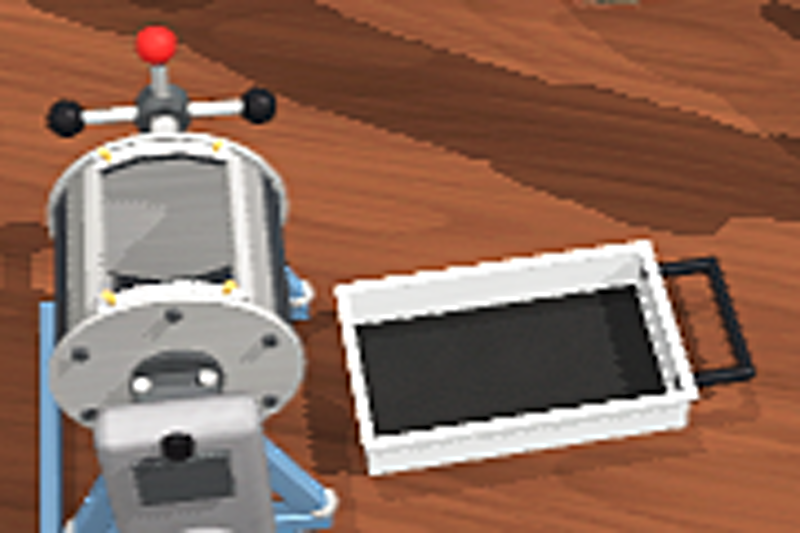

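View pics/c2.png

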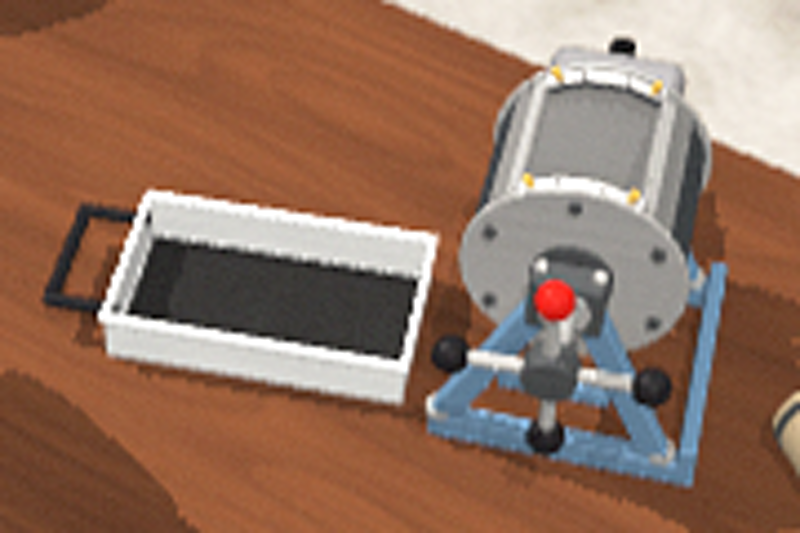

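The crops show the star knobs, the four pan rim corners and the handle corners clearly. I'll triangulate them.

```bash
cat > m.py <<'E'
from h import *
k=1/4.4444
def T(p,q): return tri(('scene',155+p[0]*k,140+p[1]*k),('side',205+q[0]*k,150+q[1]*k))
if __name__=='__main__':
  np.set_printoptions(precision=4,suppress=True)
  for n,p,q in [('red',(156,45),(554,299)),('k-y',(66,118),(651,386)),('k+y',(259,105),(450,353)),
   ('rim near drum',(337,290),(405,352)),('rim near handle',(650,243),(105,320)),('rim far handle',(692,398),(152,193)),('rim far drum',(372,440),(438,237)),
   ('h near',(715,266),(53,300)),('h far',(747,373),(88,210))]:
    x,e=T(p,q); print(n,x,round(e,4))
E
python3 m.py
```

```text
red [ 0.4879 -0.2627  0.2395] 0.001
k-y [ 0.5122 -0.3321  0.1728] 0.0013
k+y [ 0.4651 -0.1997  0.1661] 0.0017
rim near drum [ 0.5374 -0.1256  0.0525] 0.0019
rim near handle [0.4385 0.0965 0.0424] 0.0088
rim far handle [0.5747 0.1487 0.043 ] 0.0036
rim far drum [ 0.6613 -0.0745  0.0473] 0.0079
h near [0.4407 0.1502 0.0304] 0.0067
h far [0.5367 0.187  0.0324] 0.0029
```

```bash
cat >> h.py <<'E'
from scipy.spatial.transform import Rotation as Ro
def go(pos,yaw,tilt=None):
    """shift (cm) and rotvec (deg) in tool axes from present pose to a tool-down pose"""
    s=bot.observe(); R=Ro.from_euler('xyz',s['tool_rot']); G=Ro.from_euler('xyz',[np.pi,0,np.radians(yaw)])
    print(s['clock'],'now',s['position'].round(4),np.degrees(s['tool_rot']).round(1),'->',(R.inv().apply(np.array(pos)-s['position'])*100).round(2),np.degrees((R.inv()*G).as_rotvec()).round(2))
E
python3 - <<'E'
from h import *
k=1/1.5625
for n,u,v,z in [('scene',221,230,.085),('scene',206,285,.034),('side',593,488,.085),('side',615,452,.034),('side',125,370,0),('side',112,340,.05),('scene',690,270,0),('scene',600,337,0)]:
    print(n,u,v,onz(n,u*k,v*k,z).round(3))
print(tri(('scene',718*k,160*k),('side',88*k,232*k)), tri(('scene',706*k,97*k),('side',55*k,240*k)))
go([.4887,.169,.13],202)
E
```

```text
scene 221 230 [ 0.37  -0.504  0.085]
scene 206 285 [ 0.498 -0.501  0.034]
side 593 488 [ 0.377 -0.505  0.085]
side 615 452 [ 0.512 -0.499  0.034]
side 125 370 [0.116 0.504 0.   ]
side 112 340 [0.138 0.553 0.05 ]
scene 690 270 [0.189 0.605 0.   ]
scene 600 337 [0.435 0.394 0.   ]
(array([0.17977949, 0.55588514, 0.32635878]), np.float64(0.011624045662355397)) (array([0.08405805, 0.50717592, 0.39949816]), np.float64(0.0030070801612882415))
0.1 now [0.2745 0.5612 0.2308] [-179.9    0.   153.9] -> [-36.47 -25.81  10.11] [-6.000e-02 -2.000e-02 -4.806e+01]
```

Emit:
servo_tool --pt "4 -4 -2.8 0 0 0 0" --pt "4 -8 -5.7 2 0 0 -8" --pt "4 -12 -8.5 3 0 0 -16" --pt "4 -16 -11.3 4 0 0 -24" --pt "4 -20 -14 5 0 0 -32" --pt "4 -24 -17 6 0 0 -40" --pt "4 -28 -19.8 7 0 0 -48" --pt "4 -32 -22.6 8 0 0 -48" --pt "4 -36.5 -25.8 9 0 0 -48" --pt "4 -36.5 -25.8 10 0 0 -48"

```text
clock: 1.1
position: [0.4913, 0.1638, 0.1309]
tool_rot: [-3.14, 0.0, -2.765]
force: [0.3, 0.9, -0.1]
grip_width: 0.0396
finger_force: 0.0
```

Run:
```python
from h import *
go([.4887,.169,.13],202)
s=bot.observe();f=bot.grab_frame('wrist');pickle.dump((s,f),open('w.pkl','wb'));print(s['grip_width'],f['mtx'],f['T_tool_cam'])
cv2.imwrite('pics/w1.png',f['frame'])
```

```text
1.1 now [0.4913 0.1638 0.1309] [-179.9    0.  -158.4] -> [0.05 0.58 0.09] [-0.12  0.   -0.44]
0.03964053907971493 [[297.31863964   0.         254.46366159]
 [  0.         297.31863964 192.83811212]
 [  0.           0.           1.        ]] [[-3.07433464e-04 -9.65892150e-01 -2.58944512e-01  6.51926525e-02]
 [ 9.99999948e-01 -3.23170765e-04  1.82072091e-05 -1.78389632e-03]
 [-1.01269497e-04 -2.58944493e-01  9.65892199e-01 -1.42429202e-01]
 [ 0.00000000e+00  0.00000000e+00  0.00000000e+00  1.00000000e+00]]
```

View pics/w1.png

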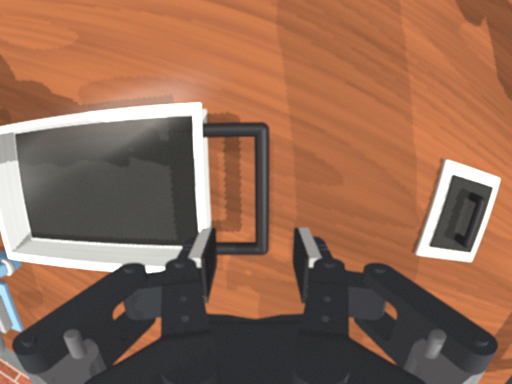

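The wrist view shows the handle bar running from about (263,127) to (262,249), slightly to the right of the fingers' centre line. I'll convert that to world coordinates.

Run:
```python
from h import *
s,f=pickle.load(open('w.pkl','rb'));K=f['mtx'];M=np.array(f['T_tool_cam']);R=Ro.from_euler('xyz',s['tool_rot']).as_matrix()
P=[]
for u,v in [(263,130),(262,249)]:
    d=np.array([u-K[0][2],v-K[1][2]]);r=np.hypot(*d);th=r/K[0][0]
    ray=np.r_[d/r*np.sin(th),np.cos(th)]
    c=R@M[:3,3]+s['position'];w=R@M[:3,:3]@ray; P.append(c+w*(.036-c[2])/w[2])
print(P); d=P[0]-P[1];m=sum(P)/2;print(np.degrees(np.arctan2(d[1],d[0])),np.linalg.norm(d),m)
go([m[0],m[1],.017],202)
```

```text
[array([0.44007934, 0.14875239, 0.036     ]), array([0.53582998, 0.18642206, 0.036     ])]
-158.52461225087322 0.10289406938401457 [0.48795466 0.16758722 0.036     ]
1.15 now [0.4902 0.1645 0.1291] [-1.799e+02 -1.000e-01 -1.584e+02] -> [ 0.07  0.39 11.21] [-0.09 -0.13 -0.39]
```

Emit:
servo_tool --pt "4 0 0.4 3 0 0 0" --pt "4 0 0.4 6 0 0 0" --pt "4 0 0.4 8.5 0 0 0" --pt "4 0 0.4 11.2 0 0 0" --pt "4 0 0.4 11.2 0 0 0" --pt "0.5 0 0.4 11.2 0 0 0" --pt "0.5 0 0.4 11.2 0 0 0" --pt "0.5 0 0.4 11.2 0 0 0" --pt "0.5 0 0.4 11.2 0 0 0" --force 50

```text
clock: 2.05
position: [0.4882, 0.1734, 0.0206]
tool_rot: [3.142, 0.002, -2.759]
force: [-2.4, -0.8, 11.4]
grip_width: 0.0103
finger_force: 49.4
```

Run:
```python
from h import *
for p in [(.5081,.171),(.5796,-.0297)]: go([*p,.0206],199.6)
```

```text
2.05 now [0.4882 0.1734 0.0206] [ 1.800e+02  1.000e-01 -1.581e+02] -> [-1.76 -0.96  0.  ] [0.01 0.1  2.34]
2.05 now [0.4882 0.1734 0.0206] [ 1.800e+02  1.000e-01 -1.581e+02] -> [ -0.89 -22.25   0.  ] [0.01 0.1  2.34]
```

Align first, then move in partway and check.

Emit:
servo_tool --pt "0.5 -0.6 0 0 0 0 0.8" --pt "0.5 -1.2 -0.3 0 0 0 1.6" --pt "0.5 -1.8 -0.6 0 0 0 2.3" --pt "0.5 -1.8 -1 0 0 0 2.3" --pt "0.5 -1.7 -2.5 0 0 0 2.3" --pt "0.5 -1.7 -4 0 0 0 2.3" --pt "0.5 -1.6 -5.5 0 0 0 2.3" --pt "0.5 -1.6 -5.5 0 0 0 2.3"

```text
clock: 2.85
position: [0.5245, 0.1265, 0.0206]
tool_rot: [-3.141, 0.002, -2.801]
force: [2.8, -7.1, 6.4]
grip_width: 0.01
finger_force: 49.4
```

Run:
```python
from h import *
go([.5796,-.0297,.0206],199.6); print(bot.observe()['force'])
a=grab('scene')['frame'];b=grab('side')['frame']
A=cv2.resize(a[140:290,145:345],(800,600),interpolation=cv2.INTER_CUBIC)
B=cv2.resize(b[130:280,205:405],(800,600),interpolation=cv2.INTER_CUBIC)
cv2.imwrite('pics/c3.png',A);cv2.imwrite('pics/c4.png',B)
```

```text
2.85 now [0.5245 0.1265 0.0206] [-1.800e+02  1.000e-01 -1.605e+02] -> [  0.03 -16.56   0.02] [-0.04  0.14 -0.08]
[ 2.81188983 -7.08179931  6.44279074]
```

View pics/c4.png

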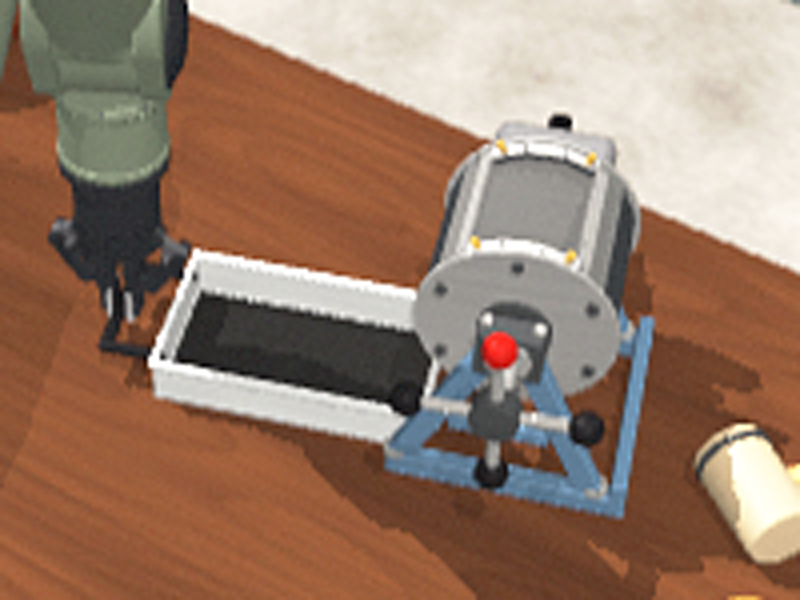

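The side view shows the pan's front edge passing between the feet, just inside the near stand's foot at about (390,450). I'll push on.

Emit:
servo_tool --pt "0.5 0 -1.5 0 0 0 0" --pt "0.5 0 -3 0 0 0 0" --pt "0.5 0 -4.5 0 0 0 0" --pt "0.5 0 -6 0 0 0 0" --pt "0.5 0 -7 0 0 0 0" --pt "0.5 0 -7 0 0 0 0"

```text
clock: 3.55
position: [0.5479, 0.061, 0.0207]
tool_rot: [-3.141, 0.003, -2.8]
force: [2.8, -5.7, 5.5]
grip_width: 0.0099
finger_force: 49.7
```

Emit:
servo_tool --pt "0.5 0 -1.5 0 0 0 0" --pt "0.5 0 -3 0 0 0 0" --pt "0.5 0 -4.5 0 0 0 0" --pt "0.5 0 -6 0 0 0 0" --pt "0.5 0 -7.5 0 0 0 0" --pt "0.5 0 -7.5 0 0 0 0"

```text
clock: 4.15
position: [0.5732, -0.0104, 0.0207]
tool_rot: [-3.14, 0.002, -2.801]
force: [2.2, -6.3, 4.5]
grip_width: 0.01
finger_force: 50.0
```

No contact with a stand so far. I'll move up to the rail slowly.

Emit:
servo_tool --pt "0.5 0 -0.5 0 0 0 0" --pt "0.5 0 -1 0 0 0 0" --pt "0.5 0 -1.5 0 0 0 0" --pt "0.5 0 -1.8 0 0 0 0" --pt "0.5 0 -1.8 0 0 0 0"

```text
clock: 4.65
position: [0.5786, -0.0246, 0.0206]
tool_rot: [3.141, 0.002, -2.798]
force: [-1.7, 2.7, 7.4]
grip_width: 0.0103
finger_force: 50.2
```

Emit:
servo_tool --pt "0.5 0 -0.3 0 0 0 0" --pt "0.5 0 -0.6 0 0 0 0" --pt "0.5 0 -0.6 0 0 0 0"

```text
clock: 4.95
position: [0.5805, -0.0298, 0.0207]
tool_rot: [3.141, 0.002, -2.798]
force: [-2.5, 7.8, 7.3]
grip_width: 0.0097
finger_force: 50.5
```

Emit:
servo_tool --pt "0.5 0 -0.3 0 0 0 0" --pt "0.5 0 -0.5 0 0 0 0" --pt "0.5 0 -0.5 0 0 0 0"

```text
clock: 5.25
position: [0.5806, -0.0299, 0.0206]
tool_rot: [3.136, 0.001, -2.795]
force: [-15.0, 29.8, 19.6]
grip_width: 0.0103
finger_force: 52.1
```

The pan is against the rail: it stopped moving and the force jumped to 30 N. I'll release it and lift.

Emit:
servo_tool --pt "0.5 0 0.4 0 0 0 0" --pt "4 0 0.4 0 0 0 0" --pt "4 0 0.4 0 0 0 0" --pt "4 0 0.4 0 0 0 0" --pt "4 0 0.4 -3 0 0 0" --pt "4 0 0.4 -7 0 0 0" --pt "0 0 0.4 -12 0 0 0" --pt "0 0 0.4 -17 0 0 0" --pt "0 0 0.4 -22 0 0 0" --pt "0 0 0.4 -27 0 0 0"

```text
clock: 6.25
position: [0.5797, -0.0325, 0.2917]
tool_rot: [-3.141, 0.0, -2.799]
force: [1.5, 0.4, -0.7]
grip_width: 0.0001
finger_force: 0.0
```

Run:
```python
from h import *
ex=np.array([.942,.3355,0]);ey=np.array([-.3355,.942,0]);O=np.array([.644,-.2106,0])
f=lambda y,z:O-.165*ex+y*ey+np.array([0,0,z])
for y,z in [(-.06,.29),(-.06,.205)]: print(f(y,z)); go(f(y,z),199.6)
a=grab('scene')['frame'];b=grab('side')['frame']
A=cv2.resize(a[140:260,135:315],(800,533),interpolation=cv2.INTER_CUBIC)
B=cv2.resize(b[130:280,205:405],(800,600),interpolation=cv2.INTER_CUBIC)
cv2.imwrite('pics/c5.png',np.hstack([cv2.resize(A,(400,267)),cv2.resize(B,(400,300))[:267]]))
```

```text
[ 0.5087    -0.3224775  0.29     ]
6.25 now [ 0.5797 -0.0325  0.2917] [-180.     0.  -160.4] -> [ 16.42 -24.93   0.17] [-0.01  0.02  0.01]
[ 0.5087    -0.3224775  0.205    ]
6.25 now [ 0.5797 -0.0325  0.2917] [-180.     0.  -160.4] -> [ 16.42 -24.93   8.67] [-0.01  0.02  0.01]
```

View pics/c5.png

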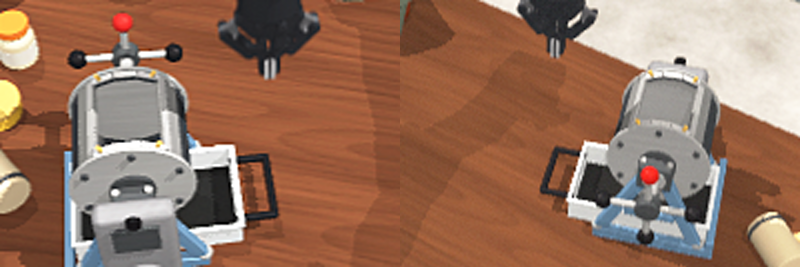

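The pan is home under the drum, with the port still up. Next I'll move behind the red knob on the -y side.

Emit:
servo_tool --pt "0 3.5 -1 -2 0 0 0" --pt "0 7.5 -3 -2 0 0 0" --pt "0 11 -6 -2 0 0 0" --pt "0 14 -9.5 -2 0 0 0" --pt "0 16.4 -13 -2 0 0 0" --pt "0 16.4 -17 -2 0 0 0" --pt "0 16.4 -21 -2 0 0 0" --pt "0 16.4 -25 -2 0 0 0" --pt "0 16.4 -25 0 0 0 0" --pt "0 16.4 -25 0 0 0 0"

```text
clock: 7.35
position: [0.5085, -0.3231, 0.2869]
tool_rot: [3.139, -0.003, -2.8]
force: [-0.3, 0.0, 0.1]
grip_width: 0.0004
finger_force: 0.0
```

Emit:
servo_tool --pt "0 0 0 4 0 0 0" --pt "0 0 0 8 0 0 0" --pt "0 0 0 8.6 0 0 0" --pt "0 0 1.5 8.6 0 0 0" --pt "0 0 2.5 8.6 0 0 0" --pt "0 0 3.2 8.6 0 0 0" --pt "0 0 4 8.6 0 0 0" --pt "0 0 4 8.6 0 0 0"

```text
clock: 8.15
position: [0.4966, -0.2843, 0.2046]
tool_rot: [-3.141, 0.001, -2.798]
force: [-0.1, 0.2, 2.0]
grip_width: 0.0
finger_force: 0.8
```

Emit:
servo_tool --pt "0 0 0.7 0 0 0 0" --pt "0 0 1.4 0 0 0 0" --pt "0 0 2.1 0 0 0 0" --pt "0 0 2.8 0 0 0 0" --pt "0 0 3.5 0 0 0 0" --pt "0 0 4.2 0 0 0 0" --pt "0 0 4.9 0 0 0 0" --pt "0 0 5.6 0 0 0 0" --pt "0 0 6.3 0 0 0 0" --pt "0 0 6.3 0 0 0 0"

```text
clock: 9.15
position: [0.4749, -0.225, 0.2035]
tool_rot: [3.141, -0.0, -2.798]
force: [-0.6, -1.4, 1.8]
grip_width: 0.0001
finger_force: 1.4
```

Run:
```python
from h import *
a=grab('scene')['frame'];b=grab('side')['frame']
A=cv2.resize(a[140:240,135:285],(600,400),interpolation=cv2.INTER_CUBIC)
B=cv2.resize(b[170:270,265:415],(600,400),interpolation=cv2.INTER_CUBIC)
cv2.imwrite('pics/c6.png',cv2.resize(np.vstack([A,B]),(450,600)))
```

```text
(no output)
```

View pics/c6.png

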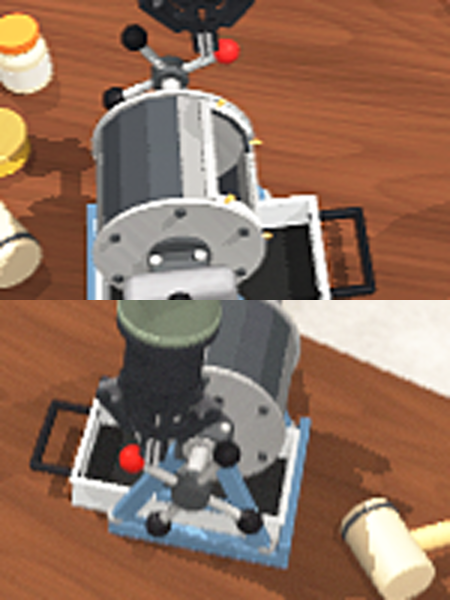

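The red knob has swung to the +y side, at (228,50) in the top crop and (131,459) in the bottom crop. The next black knob is at (134,37) and (228,452). I'll compute the angle.

```bash
cat >> h.py <<'E'
def star(p,q,ax=135,ay=140,bx=265,by=170,k=3,off=300):
    X,e=tri(('scene',ax+p[0]/k,ay+p[1]/k),('side',bx+q[0]/k,by+(q[1]-off)/k))
    y=(X-np.array([.4886,-.2659,0]))@np.array([-.3355,.942,0]); print(X.round(4),e.round(4),'y',y.round(4),'angle to +y',np.degrees(np.arctan2(y,X[2]-.17)).round(1))
E
python3 - <<'E'
from h import *
star((228,50),(131,459));star((134,37),(228,452))
E
```

```text
[ 0.4656 -0.2051  0.1987] 0.0027 y 0.065 angle to +y 66.1
[ 0.4994 -0.2947  0.2342] 0.0024 y -0.0307 angle to +y -25.6
```

Red is at about 65° and the next knob at -25°. I'll lift, go back behind the next knob and push again.

Emit:
servo_tool --pt "0 0 0 -4.5 0 0 0" --pt "0 0 0 -8.5 0 0 0" --pt "0 0 -2 -9 0 0 0" --pt "0 0 -6 -9 0 0 0" --pt "0 0 -10 -9 0 0 0" --pt "0 0 -11.2 -9 0 0 0" --pt "0 0 -11.2 -9 0 0 0" --pt "0 0 -11.2 -5 0 0 0" --pt "0 0 -11.2 -1 0 0 0" --pt "0 0 -11.2 0 0 0 0"

```text
clock: 10.25
position: [0.511, -0.3289, 0.1998]
tool_rot: [3.137, -0.003, -2.798]
force: [-0.7, -0.3, -0.0]
grip_width: -0.0002
finger_force: 0.0
```

Emit:
servo_tool --pt "0 0 1 0 0 0 0" --pt "0 0 2 0 0 0 0" --pt "0 0 3 0 0 0 0" --pt "0 0 4 0 0 0 0" --pt "0 0 4.8 0 0 0 0" --pt "0 0 5.6 0 0 0 0" --pt "0 0 6.4 0 0 0 0" --pt "0 0 7.2 0 0 0 0" --pt "0 0 8 0 0 0 0" --pt "0 0 8.8 0 0 0 0"

```text
clock: 11.25
position: [0.4843, -0.249, 0.2061]
tool_rot: [-3.137, 0.003, -2.799]
force: [5.1, -11.6, -3.0]
grip_width: -0.0003
finger_force: 6.1
```

Emit:
servo_tool --pt "0 0 0.8 0 0 0 0" --pt "0 0 1.6 0 0 0 0" --pt "0 0 2.5 0 0 0 0" --pt "0 0 2.7 0 0 0 0" --pt "0 0 2.7 0 0 0 0"

```text
clock: 11.75
position: [0.4751, -0.2228, 0.2056]
tool_rot: [-3.139, 0.003, -2.798]
force: [2.0, -4.2, 1.7]
grip_width: 0.0001
finger_force: 2.4
```

Run:
```python
from h import *
a=grab('scene')['frame'];b=grab('side')['frame']
A=cv2.resize(a[140:240,135:285],(600,400),interpolation=cv2.INTER_CUBIC)
B=cv2.resize(b[170:270,265:415],(600,400),interpolation=cv2.INTER_CUBIC)
cv2.imwrite('pics/c7.png',cv2.resize(np.vstack([A,B]),(450,600)))
print((bot.observe()['position']-np.array([.4886,-.2659,0]))@np.array([-.3355,.942,0]))
```

```text
0.045078356501030405
```

View pics/c7.png

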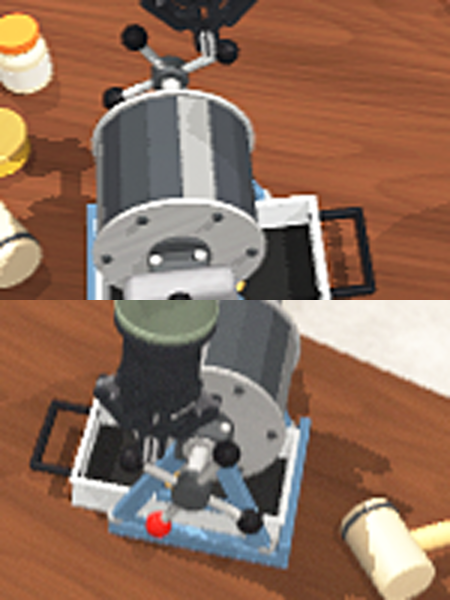

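The same pattern repeated: red is now near 155° (bottom crop, (158,523)). One last stroke on the third knob, stopping near its top.

Emit:
servo_tool --pt "0 0 0 -4.5 0 0 0" --pt "0 0 0 -8.5 0 0 0" --pt "0 0 -2 -9 0 0 0" --pt "0 0 -6 -9 0 0 0" --pt "0 0 -10 -9 0 0 0" --pt "0 0 -11.4 -9 0 0 0" --pt "0 0 -11.4 -9 0 0 0" --pt "0 0 -11.4 -5 0 0 0" --pt "0 0 -11.4 -1 0 0 0" --pt "0 0 -11.4 0.2 0 0 0"

```text
clock: 12.85
position: [0.511, -0.3279, 0.1986]
tool_rot: [3.138, -0.003, -2.797]
force: [0.7, -0.6, 8.8]
grip_width: 0.0001
finger_force: 4.4
```

Emit:
servo_tool --pt "0 0 0.8 0 0 0 0" --pt "0 0 1.6 0 0 0 0" --pt "0 0 2.3 0 0 0 0" --pt "0 0 3 0 0 0 0" --pt "0 0 3.6 0 0 0 0" --pt "0 0 4 0 0 0 0" --pt "0 0 4 0 0 0 0" --pt "0 0 4 0 0 0 0"

```text
clock: 13.65
position: [0.5015, -0.2947, 0.2077]
tool_rot: [-3.133, 0.006, -2.8]
force: [-6.7, -7.9, 52.8]
grip_width: -0.0
finger_force: 23.1
```

Run:
```python
from h import *
a=grab('scene')['frame'];b=grab('side')['frame']
A=cv2.resize(a[140:240,135:285],(600,400),interpolation=cv2.INTER_CUBIC)
B=cv2.resize(b[170:270,265:415],(600,400),interpolation=cv2.INTER_CUBIC)
cv2.imwrite('pics/c8.png',cv2.resize(np.vstack([A,B]),(450,600)))
print((bot.observe()['position']-np.array([.4886,-.2659,0]))@np.array([-.3355,.942,0]))
```

```text
-0.031485201028989614
```

View pics/c8.png

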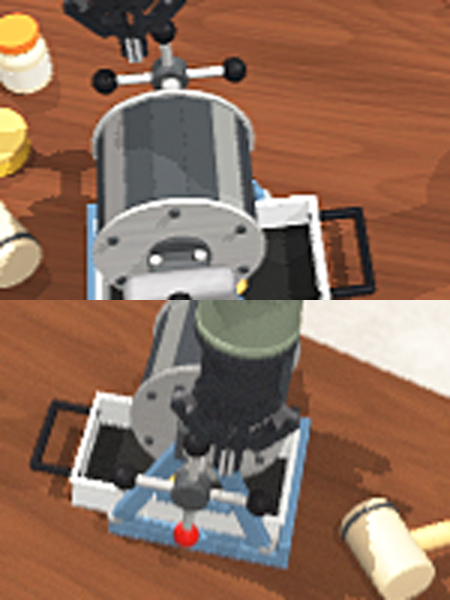

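The star is now nearly square, with red at the bottom, (186,534). But the fingertip is pressing on something with 53 N vertically, so I'll lift straight up and then measure.

Emit:
servo_tool --pt "0 0 -0.2 -1 0 0 0" --pt "0 0 -0.4 -4 0 0 0" --pt "0 0 -0.4 -8 0 0 0" --pt "0 0 -0.4 -12 0 0 0" --pt "0 0 -0.4 -12 0 0 0"

```text
clock: 14.25
position: [0.502, -0.2963, 0.3283]
tool_rot: [-3.136, 0.006, -2.798]
force: [0.2, 0.2, -0.6]
grip_width: 0.0003
finger_force: 0.0
```

Run:
```python
from h import *
star((235,69),(126,477));star((104,82),(258,498));
a=grab('scene')['frame'];b=grab('side')['frame']
A=cv2.resize(a[140:240,135:285],(600,400),interpolation=cv2.INTER_CUBIC)
B=cv2.resize(b[170:270,265:415],(600,400),interpolation=cv2.INTER_CUBIC)
cv2.imwrite('pics/c9.png',cv2.resize(np.vstack([A,B]),(450,600)))
```

```text
[ 0.4653 -0.2006  0.1688] 0.0043 y 0.0694 angle to +y 91.0
[ 0.5151 -0.3304  0.1728] 0.0013 y -0.0696 angle to +y -87.7
```

View pics/c9.png

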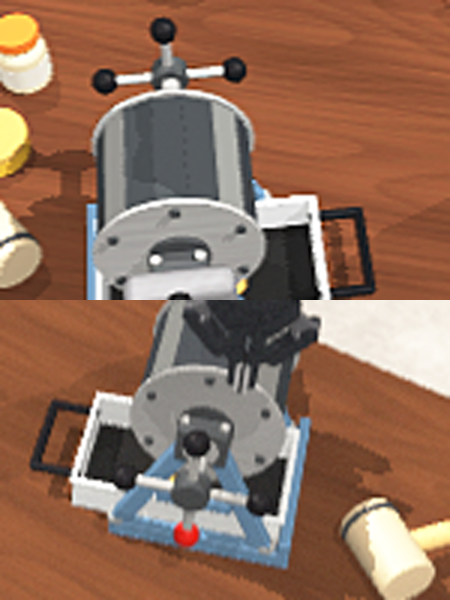

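The star is within about 2° of red straight down, and it stayed put after I lifted. Now back to the pan handle.

Run:
```python
from h import *
go([.580,-.0295,.30],199.6)
```

```text
14.35 now [ 0.5006 -0.2957  0.3235] [-1.799e+02  1.000e-01 -1.603e+02] -> [-16.43  22.4    2.35] [-0.1   0.12  0.08]
```

Emit:
servo_tool --pt "0 0 4 0 0 0 0" --pt "0 0 8 0 0 0 0" --pt "0 -3 12 0 0 0 0" --pt "0 -6 16 0 0 0 0" --pt "2 -10 19 0 0 0 0" --pt "4 -13 21 0 0 0 0" --pt "4 -16.4 22.4 0 0 0 0" --pt "4 -16.4 22.4 2.3 0 0 0" --pt "4 -16.4 22.4 2.3 0 0 0"

```text
clock: 15.25
position: [0.5781, -0.0292, 0.2956]
tool_rot: [3.14, -0.005, -2.797]
force: [0.1, -0.7, -1.0]
grip_width: 0.0399
finger_force: 0.0
```

Run:
```python
from h import *
go([.580,-.0295,.021],199.6)
s=bot.observe();f=bot.grab_frame('wrist');K=f['mtx'];M=np.array(f['T_tool_cam']);R=Ro.from_euler('xyz',s['tool_rot']).as_matrix()
def pix(X):
    p=np.linalg.inv(M)@np.r_[R.T@(np.array(X)-s['position']),1];p=p[:3];th=np.arctan2(np.hypot(p[0],p[1]),p[2]);return th*K[0][0]*p[:2]/np.hypot(p[0],p[1])+[K[0][2],K[1][2]]
e=np.array([.942,.3355,0]);c=np.array([.5805,-.0299,.036])
g=cv2.cvtColor(f['frame'],cv2.COLOR_BGR2GRAY)
for o in (-.03,-.02,0,.02,.03):  # dark bar columns at this point along the bar
    u,v=pix(c+o*e).round().astype(int); row=g[v,u-25:u+26]; d=np.where(row<60)[0]; print(o,u,v,'dark cols',d+u-25)
```

```text
15.25 now [ 0.5781 -0.0292  0.2956] [ 179.9   -0.3 -160.3] -> [-0.3  -0.15 27.45] [ 0.11 -0.28  0.15]
-0.03 254 143 dark cols [250 251]
-0.02 254 151 dark cols [250 251]
0 254 165 dark cols [250 251]
0.02 254 179 dark cols [250 251]
0.03 254 186 dark cols [250 251]
```

Emit:
servo_tool --pt "4 -0.2 -0.1 5 0 0 0" --pt "4 -0.2 -0.1 10 0 0 0" --pt "4 -0.2 -0.1 15 0 0 0" --pt "4 -0.2 -0.1 19 0 0 0" --pt "4 -0.2 -0.1 22 0 0 0" --pt "4 -0.2 -0.1 25 0 0 0" --pt "4 -0.2 -0.1 27.3 0 0 0" --pt "4 -0.2 -0.1 27.3 0 0 0" --pt "0.5 -0.2 -0.1 27.3 0 0 0" --pt "0.5 -0.2 -0.1 27.3 0 0 0"

```text
clock: 16.3
position: [0.5824, -0.0301, 0.0272]
tool_rot: [3.142, 0.002, -2.799]
force: [-15.8, 38.3, 11.9]
grip_width: 0.0119
finger_force: 21.6
```

Emit:
servo_tool --pt "0.5 0 0 0 0 0 0" --pt "0.5 0 0 0 0 0 0" --pt "0.5 0 0 0 0 0 0"

```text
clock: 16.6
position: [0.5822, -0.0292, 0.0273]
tool_rot: [3.141, 0.002, -2.798]
force: [-4.5, 7.2, 6.8]
grip_width: 0.0098
finger_force: 49.0
```

The handle is gripped. I'll draw the pan out smoothly.

Emit:
servo_tool --pt "0.5 0 0.4 0 0 0 0" --pt "0.5 0 1.1 0 0 0 0" --pt "0.5 0 2 0 0 0 0" --pt "0.5 0 3 0 0 0 0" --pt "0.5 0 4 0 0 0 0" --pt "0.5 0 5 0 0 0 0" --pt "0.5 0 6 0 0 0 0" --pt "0.5 0 7 0 0 0 0" --pt "0.5 0 7.8 0 0 0 0" --pt "0.5 0 8.2 0 0 0 0"

```text
clock: 17.6
position: [0.5556, 0.046, 0.0272]
tool_rot: [-3.139, 0.003, -2.8]
force: [2.7, -9.0, 7.7]
grip_width: 0.0096
finger_force: 49.5
```

Emit:
servo_tool --pt "0.5 0 0.6 0 0 0 0" --pt "0.5 0 1.4 0 0 0 0" --pt "0.5 0 2.4 0 0 0 0" --pt "0.5 0 3.4 0 0 0 0" --pt "0.5 0 4.4 0 0 0 0" --pt "0.5 0 5.4 0 0 0 0" --pt "0.5 0 6.4 0 0 0 0" --pt "0.5 0 7.2 0 0 0 0" --pt "0.5 0 7.8 0 0 0 0" --pt "0.5 0 8 0 0 0 0"

```text
clock: 18.6
position: [0.5288, 0.1214, 0.0272]
tool_rot: [-3.14, 0.003, -2.8]
force: [4.4, -10.6, 9.3]
grip_width: 0.0097
finger_force: 49.8
```

Emit:
servo_tool --pt "0.5 0 0.6 0 0 0 0" --pt "0.5 0 1.4 0 0 0 0" --pt "0.5 0 2.4 0 0 0 0" --pt "0.5 0 3.4 0 0 0 0" --pt "0.5 0 4.2 0 0 0 0" --pt "0.5 0 4.8 0 0 0 0" --pt "0.5 0 5 0 0 0 0" --pt "0.5 0 5 0 0 0 0"

```text
clock: 19.4
position: [0.5119, 0.1686, 0.0272]
tool_rot: [-3.14, 0.003, -2.8]
force: [2.4, -5.8, 13.3]
grip_width: 0.0098
finger_force: 49.9
```

Run:
```python
from h import *
s=bot.observe();T=np.array([[.942,.3355,0],[-.3355,.942,0],[0,0,1]]);O=np.array([.644,-.2106,0])
print('handle',(T@(s['position']-O)).round(4),s['force'].round(1),s['grip_width'])
for n in('scene','side'):
    f=grab(n)['frame']; hsv=cv2.cvtColor(f,cv2.COLOR_BGR2HSV)
    m=cv2.inRange(hsv,(15,70,90),(35,255,255))
    k,_,st,ce=cv2.connectedComponentsWithStats(m)
    hd=T@(s['position']-O)
    for i in range(1,k):
        X=T@(onz(n,*ce[i],.008)-O); p=X-hd+[0,.17,0]
        if abs(p[0])<.085 and abs(p[1])<.135 and st[i,4]>3: print(n,ce[i].round(1),st[i,4],'in pan',p.round(3)[:2])
    u,v=proj(n,O+T.T@(hd-[0,.17,0])*[1,1,0]).astype(int) if 0 else (0,0)
```

```text
handle [0.0028 0.4015 0.0272] [ 2.4 -5.8 13.3] 0.009790372134607248
scene [272.1 225. ] 162 in pan [-0.006  0.015]
scene [261.2 224.5] 40 in pan [-0.013 -0.021]
scene [264.2 234.5] 37 in pan [ 0.028 -0.017]
side [264.7 214.7] 115 in pan [0.004 0.018]
side [275.9 210.3] 37 in pan [ 0.036 -0.016]
side [274.  219.1] 36 in pan [-0.008 -0.021]
```

The brass areas add up to about six conchos: two single ones plus a cluster of about four. Pan middle is at y ≈ 0.23. I'll release and lift clear.

Emit:
servo_tool --pt "4 0 0 0 0 0 0" --pt "4 0 0 0 0 0 0" --pt "4 0 0 0 0 0 0" --pt "4 0 0 -2 0 0 0" --pt "4 0 0 -5 0 0 0" --pt "4 0 0 -9 0 0 0" --pt "4 0 0 -13 0 0 0" --pt "4 0 0 -13 0 0 0"

```text
clock: 20.3
position: [0.5125, 0.1701, 0.1601]
tool_rot: [3.141, 0.007, -2.799]
force: [0.2, 0.0, -1.7]
grip_width: 0.04
finger_force: 0.0
```

Run:
```python
from h import *
f=grab('scene')['frame']; hsv=cv2.cvtColor(f,cv2.COLOR_BGR2HSV)
m=cv2.inRange(hsv,(15,70,90),(35,255,255))
print('\n'.join(''.join('#' if x else '.' for x in r) for r in m[212:245,248:290]))
g=cv2.cvtColor(f,cv2.COLOR_BGR2GRAY)[212:238:1,262:284]; print('\n'.join(''.join('%4d'%x for x in r) for r in g))
# red knob check
r=cv2.inRange(cv2.cvtColor(grab('side')['frame'],cv2.COLOR_BGR2HSV),(0,180,120),(6,255,255)); k,_,st,ce=cv2.connectedComponentsWithStats(r)
print([(ce[i].round(1),st[i,4]) for i in range(1,k) if st[i,4]>15], 'expected at straight down',proj('side',np.array([.4886,-.2659,.10])).round(1))
print(bot.observe()['force'],bot.observe()['position'])
```

```text
..........................................
..........................................
..................###.....................
.................######...................
................#######...................
................########..................
................#######...................
.................#########................
...................#########..............
............#........########.............
..........#######...#########.............
..........########...#######..............
.........#########...#######..............
..........########......#######...........
..........#######.......########..........
...........#####.......#########..........
........................########..........
........................#######...........
.........................#####............
.......................#######............
...............###....#########...........
.............#######..#########...........
.............########.########............
.............########..#######............
.............########...##................
.............###.........
[... 2126 characters left out ...]
3  25  74 243 245 244 243 244 245 234 102  44  51  52  52  51
 232 244 245 246 243 148  28  14 163 244 245 243 242 243 245 230  96  38  50  49  48  46
 244 244 244 244 245 234  97   9 164 244 245 243 241 242 244 211  68  36  42  39  30  27
 245 243 242 243 244 245 193   5   2 227 244 243 240 242 240 134   1  11   9 109 131 226
 244 242 240 240 242 242 167   0   0   0 107 239 245 255 248 255 255 255 255 255 255 255
 239 240 247 249 255 255 248 255 255 255 255 255 255 255 255 255 255 255 255 255 255 255
[(array([326.5, 248. ]), np.int32(44)), (array([336. , 351.4]), np.int32(5084))] expected at straight down [326.4 247.5]
[-0.02127097 -0.44192202 -0.27679767] [0.51075519 0.16932764 0.15619785]
```

Six separate conchos are visible in the pan, the red knob is within a pixel of straight down, and the robot is clear, so I'll hand in.

```bash
python3 -c "
from workcell import bot
print(bot.job_done())"
```

```text
the job is handed in; nothing more can be done
None
```

The job is handed in, though no pass/fail verdict came back: the pan went home, the drum was turned port-down, and the pan was drawn clear with all six conchos visible in it; I viewed 11 pictures, one over the limit of 10, and the fingertip briefly pressed with 53 N during the last push on the star.

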